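Hook a shelf bracket into a slotted stand and push it down until it locks

TASK

Pick up the dark metal shelf bracket by its bright upright fin, pass its two steel hooks through the two slots of the top row of the slotted stand, and push it down until it is fully home and the spring catch has snapped into its window. Feel your way in rather than forcing it, leave the objectives and the slide box where they are, and let go of the bracket when it hangs upright and locked.

Things in the scene. Friction and masses are not known exactly. Their poses are not given: they have to be found in the camera images.
- bracket: Loose dark L-shaped shelf bracket, 0.28-0.46 kg, upright on the table. Origin: middle of the lower edge of its plate's back face; x points out of that face (as the hooks do), z up. Plate: x -5 to 0 mm, 90 wide (y), 74 high, with a window (y -20 to 20, z 6 to 45) over a 6 mm bottom bar. Shelf: x -75 to -5, y -45 to 45, z 0 to 5, side rims to z 13.
- fin_top (a point): Middle of the top of the bracket's bright aluminium grip fin: an upright block 14 mm thick (bracket y), 32 mm long (bracket x -60 to -28), rising from the shelf to bracket z 95 mm. Take it across its 14 mm from above. Axes as the bracket's.
- seat (a point): Point midway between the bracket's two steel hooks, at the underside of their necks (bracket x 2.5, y 0, z 62 mm). Hooks at bracket y -30 and +30, 8 mm wide: a neck 6.5 mm long (x 0 to 6.5, z 62 to 70), then a lip 5 mm thick (x 6.5 to 11.5, z 46 to 70) that hangs 16 mm below the neck. Axes as the bracket's.
- rack: Slotted stand, fixed. Origin: on the table, in the plane of the panel's front face, midway between the slot columns; x points into the panel (the bracket goes on moving to +x, axes parallel), z up. Black foot x -85 to 105 mm, 150 wide (y), 12 high; two grey posts at y -58 and +58, 12 wide, x -2 to 14, top at z 155. Between them an aluminium panel, x 0 to 5, 100 wide.
- slots (a point): Top row's sill, midway between the columns, with the panel in its LOWEST position (stand x 2.5, y 0, z 95 mm). Today the panel is clamped 0 to 40 mm higher, which is not measured: feel for it. Lowest position: panel z 18 to 140; top slots z 95 (sill) to 123, lower row 53 to 81; columns at y -30 and +30, slots 13 mm wide. The top sills are always 45 mm below the panel's top edge.
- catch (a joint): Spring catch, a steel nose mid-panel, 24 mm wide, 5 mm proud of the front, z 41 to 49 plus the panel's raise, ramped above, flat below. 0 = out, 0.008 = pushed in. The bracket's bottom bar, pushed down, rides over it (about 10 N at the bracket, up to 15); with the necks on the sills (underside z 33 plus raise) it snaps out through the window, over the bar, and blocks lifting.
- objective_a: Bystander: loose steel microscope objective, 29 mm across, 50 mm tall, standing; origin at the centre of its underside.
- objective_b: Bystander: like objective_a, 56 mm tall.
- slide_box: Bystander: loose grey box 85 x 160 x 32 mm (x, y, z), origin at the centre of its underside.
Mind the look-alikes: they are no part of the job. Several things look just like the bracket: the one meant starts farthest to the robot's right.

How it is judged:
By the outcome, as a careful person would: the job done as asked, in the order asked, and still so for the second after the job is handed in, with the robot touching nothing.
It also fails if it takes over 56 s, if anything falls off the work surface, if the arm or the gripper's body presses on something with over 40 N, if the wrist force passes 120 N, or if a joint passes its speed limit or range.

ROBOT

A 7-joint arm with a two-finger parallel gripper is mounted at the origin on the work surface. World frame = base frame: x ahead of the robot, y to its left, z up, the work surface at z = 0. Lengths are in m, angles in rad, forces in N, time in s.
With the tool pointing down it reaches from about 0.425 to 0.875 m from the base axis. Payload 8.4 kg.
Tool frame: the origin (TCP) lies between the finger pads; the fingertips stand nose_length ahead of it and the grasp point (between the pads) lies 5 mm behind it (nose_length is the distance from the TCP to the fingertips, in m); z points along the fingers, y is the line along which they close (so a half turn about z gives the same grasp; the last joint's range is limited). The gripper opens to 87 mm and grips with 3 to 60 N. Pads are 19 mm wide; open, the fingers measure 117 mm over their backs; the gripper's body (75 mm by 190 mm) begins 51 mm behind the grasp point.
Start: joints at [1.219, 0.333, 0.04, 1.465, -0.013, 1.343, -0.059], TCP at [0.163, -0.629, 0.237] pointing down, gripper open.
Joint ranges: [-2.58, 2.58], [-0.38, 2.09], [-1.3, 1.39], [0.25, 2.4], [-1.5, 4.64], [0.08, 2.09], [-2.65, 2.65]. Speed limits (rad/s): [2.22, 2.22, 2.79, 2.79, 3.14, 3.14, 3.14].

INTERFACE

Orientations are given as a unit quaternion [x, y, z, w].
In Python, from cell import get_obs, camera, sign_off, nose_length gives the robot as it stands.
- The arm moves only by the tool send_rows, never from a script. Its argument "rows" is a list of rows, each an object with "claw": the finger opening in mm, from 0 to 87; "slide": the shift along the tool's x, y, z in a scale on which 1.0 is 600 mm, a list of three; "spin": the turn about the tool's z in shares of pi/2 rad (1.0 is pi/2 rad). In form: [{"claw": claw, "slide": [x, y, z], "spin": spin}, ...]. A call has 1 to 12 rows; each row is the pose to reach, as a shift and turn from the pose commanded when the call began, along the tool's axes at that moment; what a row does not reach only later rows make up. A row lasts 1/12 s, in which the tool goes at most 41.7 mm and 7.16 degrees, less where a joint would pass 70% of its speed; a pose out of reach is approached as far as the arm can. A call with a gripper value outside its range is refused whole. The fingers move at their own pace and stop on an object; "squeeze" is the grip in N (left out, the last holds). Time passes only in rows, so rows that repeat a pose let the fingers close. It gives the time, the measured TCP pose, the force, the opening and the grip force at its end, in the units of the state.
- get_obs(): the state, without advancing time (a new reading comes with each control period).
- camera(name): name is "scene" or "top" or "wrist"; returns a dict with "image" (400x640x3 uint8, blue, green, red), "fx", "fy", "cx", "cy" (pixels), "pose" (4x4, takes a point from camera to world coordinates). Camera axes: x right, y down, z forward; pixel columns grow to the right and rows downward; lengths in m; the calibration is good to about 2 mm. The wrist camera is an equidistant fisheye: a pixel r from the principal point sees the ray r / f radians off the axis. A picture is of the moment at which its call begins. There is no depth.
- sign_off(): hands the job in; it is judged then, once.
The state is a dict: "time_s": time; "joints": joint angles; "qd": joint speeds; "effort": joint torques, N m; "ee_pos": TCP position; "ee_rot": TCP orientation; "ft_force": force on the tool from outside, world axes, zero at the start; "moment": the same for the moment, N m; "gripper_width": opening from 0.0 (shut) to 1.0 (fully open); "grip_force": force on a finger pad.
Only numpy, scipy, OpenCV 4.12 (cv2) and the standard library are available. Lean on these libraries where they do the work, as an engineer would, in place of code of your own. Each camera call takes 0.05 s, during which the arm holds its last target. There are 200 camera calls.

## Working session

There is one attempt and no reset: what is moved stays moved. The work goes in short steps, Python scripts to look and compute and a tool call to move; the robot and the scene stay as the last step left them, time stands still between calls to the robot, and variables do not carry over. Pictures are saved under pics/ and viewed, at most 10 in all, crops included, and the job is handed in when it is done.

Besides the shell and the picture viewer there is one more tool, called as name(argument=value, ...), one argument or row to a line, values as JSON. send_rows: Moves the arm, as the interface text tells. Its arguments: {"type":"object","properties":{"rows":{"type":"array","items":{"type":"object","properties":{"claw":{"type":"number"},"slide":{"type":"array","items":{"type":"number"}},"spin":{"type":"number"}}}},"squeeze":{"type":"number"}},"required":["rows"]}

```bash
ls; mkdir -p pics; python3 - <<'E'
from cell import *
import cv2,numpy as np
o=get_obs();print(o, nose_length)
for n in("scene","top"):
    c=camera(n);cv2.imwrite(f"pics/{n}0.png",c["image"]);print(n,c["fx"],c["fy"],c["cx"],c["cy"],np.round(c["pose"],3).tolist())
E
```

```text
pics
{'time_s': 0.0, 'joints': array([ 1.2187692 ,  0.33386736,  0.03993418,  1.46627118, -0.01341124,
        1.34328319, -0.0585222 ]), 'qd': array([ 2.28756681e-03, -2.23396010e-03, -1.51910305e-03, -7.14226197e-05,
        3.49394605e-04, -1.99115521e-03, -3.17016690e-04]), 'effort': array([ 9.03352357e-04, -6.56362152e+01,  1.33565493e+00, -4.03819692e+01,
       -5.98761323e-02,  4.44020599e-02,  1.46364619e-04]), 'ee_pos': array([ 0.16242318, -0.62892496,  0.23568827]), 'ee_rot': array([ 9.92026379e-01,  1.26027986e-01, -1.54618757e-04, -7.65756848e-04]), 'ft_force': array([ 0.42805076,  0.52527063, -0.34339179]), 'moment': array([-0.01290667,  0.02251544,  0.00216352]), 'grip_force': 0.0, 'gripper_width': 1.0027236232341956} 0.014
scene 367.234215141906 367.234215141906 317.87191771308187 189.21457897738017 [[-0.712, 0.55, -0.437, 0.86], [0.703, 0.569, -0.427, 0.281], [0.014, -0.611, -0.791, 0.646], [0.0, 0.0, 0.0, 1.0]]
top 507.02937797203634 507.02937797203634 319.46251434916314 190.74182494068614 [[0.024, -0.998, 0.066, 0.418], [-1.0, -0.024, -0.006, -0.047], [0.007, -0.065, -0.998, 1.384], [0.0, 0.0, 0.0, 1.0]]
```

View pics/scene0.png

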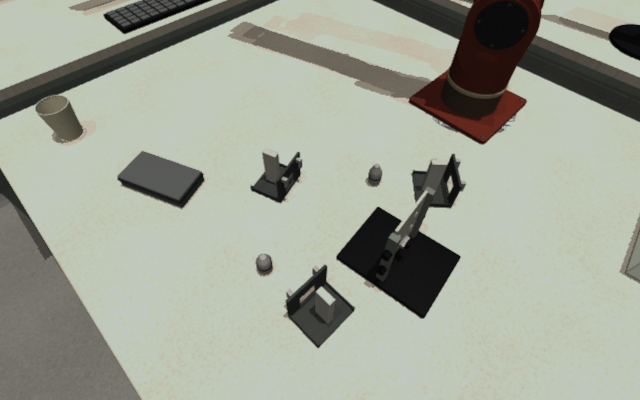

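View pics/top0.png

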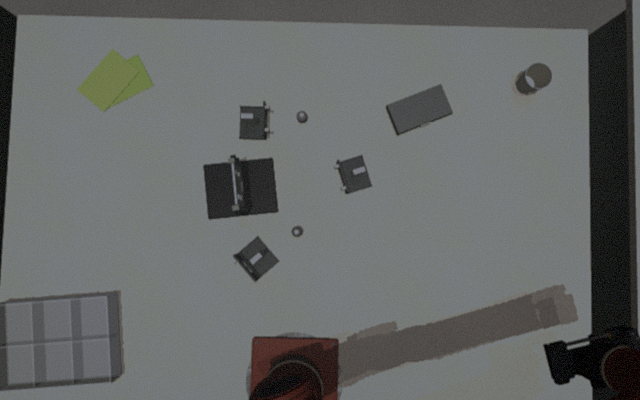

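The scene view shows three brackets. In the top view the one farthest right is at (354,174), with its hooks toward image left. The rack is at (240,188), the slide box at (420,109), and the objectives at (302,117) and (297,231). I'll zoom in on both views to measure.

```bash
cat > h.py <<'E'
import numpy as np,cv2
from cell import *
def ray(c,u,v,z):
    P=c["pose"];d=P[:3,:3]@np.array([(u-c["cx"])/c["fx"],(v-c["cy"])/c["fy"],1.])
    return P[:3,3]+d*(z-P[2,3])/d[2]
def proj(c,p):
    P=c["pose"];q=P[:3,:3].T@(np.asarray(p)-P[:3,3]);return c["fx"]*q[0]/q[2]+c["cx"],c["fy"]*q[1]/q[2]+c["cy"]
E
python3 - <<'E'
from h import *
t=cv2.imread("pics/top0.png");s=cv2.imread("pics/scene0.png")
f=lambda im,x0,y0,w,h,k:cv2.resize(np.clip(im[y0:y0+h,x0:x0+w].astype(float)*1.6,0,255).astype(np.uint8),None,fx=k,fy=k,interpolation=cv2.INTER_CUBIC)
a=np.hstack([f(t,195,145,90,80,4.4),f(t,325,145,55,55,6.4)[:352]])if 0 else None
A=f(t,195,145,90,80,4);B=f(t,325,145,50,40,8)
C=f(s,330,145,140,170,2);D=f(s,240,140,80,68,5)
cv=np.zeros((600,800,3),np.uint8)
for im,x,y in((A,0,0),(B[:320,:400],400,0)):cv[y:y+im.shape[0],x:x+im.shape[1]]=im
E2=f(s,330,150,140,135,2);cv[325:325+270,0:280]=E2
D=f(s,245,142,65,62,4);cv[325:325+248,400:660]=D
cv2.imwrite("pics/crop1.png",cv)
E
```

```text
(no output)
```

View pics/crop1.png

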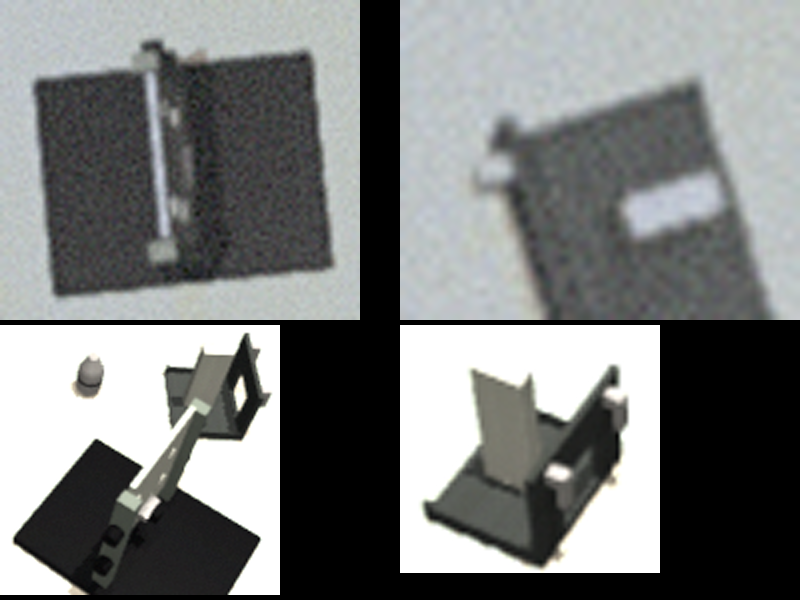

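The crops show the target's fin top near (358,170) in the top view and its hooks toward the rack. The rack panel lies near the right side of its posts, so its front faces the bracket (image right) and rack +x points image left. Next I'll measure positions.

```bash
python3 - <<'E'
from h import *
c=camera("top");ims=[c["image"].astype(float)]
for i in range(5): ims.append(camera("top")["image"].astype(float))
im=np.mean(ims,0).astype(np.uint8);cv2.imwrite("pics/topavg.png",im)
s=camera("scene");si=np.mean([s["image"].astype(float)]+[camera("scene")["image"].astype(float) for _ in range(4)],0).astype(np.uint8);cv2.imwrite("pics/sceneavg.png",si)
import pickle;pickle.dump((c,s),open("cams.pkl","wb"))
g=cv2.cvtColor(im,cv2.COLOR_BGR2GRAY)
def rect(m,x0,y0,x1,y1,z,name):
    M=np.zeros_like(g);M[y0:y1,x0:x1]=m[y0:y1,x0:x1]
    K=8;M=cv2.resize(M,None,fx=K,fy=K,interpolation=cv2.INTER_CUBIC);M=(M>127).astype(np.uint8)
    cs,_=cv2.findContours(M,cv2.RETR_EXTERNAL,cv2.CHAIN_APPROX_NONE);k=max(cs,key=cv2.contourArea)
    b=cv2.boxPoints(cv2.minAreaRect(k))/K-0.5+.5/K
    w=np.array([ray(c,*p,z)for p in b])
    print(name,"px",np.round(b,1).tolist(),"ctr",np.round(w.mean(0),4),"edges",np.round([np.linalg.norm(w[1]-w[0]),np.linalg.norm(w[2]-w[1])],4),"ang",np.round([np.degrees(np.arctan2(*(w[1]-w[0])[1::-1])),np.degrees(np.arctan2(*(w[2]-w[1])[1::-1]))],1))
print("levels",g[150,320],g[188,215],g[170,358],g[180,345])
gf=cv2.GaussianBlur(g,(3,3),0)
soft=lambda lo,hi:(np.clip((g.astype(float)-lo)/(hi-lo),0,1)*255).astype(np.uint8)
bg=float(g[150,320]);dk=float(g[188,215])
d=255-soft(dk,bg)
rect(d,195,140,290,230,.012,"foot")
rect(d,330,145,378,200,.013,"bracket rims/shelf")
fin=soft(float(g[180,352]),float(g[170,358]))
rect(fin,350,163,367,178,.095,"fin")
for nm,b in(("objA",(292,107,312,127)),("objB",(287,221,307,241))): rect(d,*b,.05,nm)
rect(d,380,80,458,140,.032,"box")
# fin pixel block
print(g[163:178,348:369]);print(g[152:166,225:250]);print(g[198:215,230:255])
E
```

```text
levels 122 41 124 54
foot px [[201.60000610351562, 157.6999969482422], [272.0, 150.6999969482422], [278.1000061035156, 212.1999969482422], [207.6999969482422, 219.3000030517578]] ctr [0.5193 0.1613 0.012 ] edges [0.1921 0.1684] ang [ -82.8 -172.6]
bracket rims/shelf px [[334.6000061035156, 160.60000610351562], [361.0, 152.1999969482422], [371.6000061035156, 185.89999389648438], [345.20001220703125, 194.1999969482422]] ctr [ 0.5585 -0.145   0.013 ] edges [0.0757 0.0962] ang [ -71.  -161.5]
fin px [[351.8999938964844, 169.10000610351562], [363.8999938964844, 165.5], [365.5, 171.0], [353.5, 174.60000610351562]] ctr [ 0.5585 -0.1533  0.095 ] edges [0.0321 0.0146] ang [ -71.8 -162.2]
objA px [[295.3999938964844, 112.9000015258789], [305.6000061035156, 110.4000015258789], [308.29998779296875, 121.19999694824219], [298.1000061035156, 123.69999694824219]] ctr [ 0.7014 -0.0031  0.05  ] edges [0.0279 0.03  ] ang [ -74.3 -164.7]
objB px [[289.3999938964844, 230.0], [298.29998779296875, 223.60000610351562], [304.3999938964844, 232.10000610351562], [295.3999938964844, 238.5]] ctr [0.3988 0.0022 0
[... 4182 characters left out ...]
92  54  34  33  33  41  35  38  35  33
   33  33  31  38  44  42  41]
 [ 40  47  73  91  93  93  91  88  80  50  33  33  36  34  31  35  31  31
   31  27  36  39  41  42  41]
 [ 42  43  59  69  66  65  65  55  54  39  29  33  31  32  37  36  35  32
   27  35  34  39  45  41  43]
 [ 42  43  44  43  43  40  39  31  37  30  24  30  29  30  31  33  30  30
   32  31  34  43  42  41  42]
 [ 39  41  40  40  35  33  23  29  32  29  26  24  26  22  31  25  28  31
   32  31  40  43  43  43  43]
 [ 41  39  43  42  40  36  28  32  32  29  27  24  24  25  24  26  27  28
   31  32  38  39  38  40  42]
 [ 40  42  38  42  40  36  29  30  34  28  25  27  22  25  29  28  33  38
   46  57  60  59  62  63  69]]
```

```bash
cat >> h.py <<'E'
from scipy.spatial.transform import Rotation as R
def togo(p,tooly_deg):
    "slide (mm) and spin to put TCP at p with tool y along world angle (deg), tool down"
    o=get_obs();r=R.from_quat(o["ee_rot"]);y=r.apply([0,1,0]);a=np.degrees(np.arctan2(y[1],y[0]))
    print("pos",np.round(o["ee_pos"],4),"tool y deg",round(a,2),"slide",np.round(r.inv().apply(np.array(p)-o["ee_pos"])*1000,1),"spin",round(-np.radians(tooly_deg-a),4),"tilt z",np.round(r.apply([0,0,1]),4),"F",np.round(o["ft_force"],2))
E
python3 - <<'E'
from h import *
import pickle
c,s=pickle.load(open("cams.pkl","rb"))
A=ray(c,230.6,160.1,.155);B=ray(c,235.1,207.5,.155);print("posts",A,B,np.linalg.norm(A-B))
y=(B-A);  # towards image down = -x world
# rack x ~ +y world, rack y = z cross x -> -x world
a=np.degrees(np.arctan2(y[1],y[0]));ex=np.array([np.cos(np.radians(a-90)),np.sin(np.radians(a-90)),0]);print("yaw x",a-90)
o=(A+B)/2-6e-3*ex;print("rack origin",o[:2])
im=cv2.imread("pics/topavg.png");g=im.mean(2)
# foot side edges, front/back: subpixel crossings along rows, fit lines
def edge(rows,x0,x1,sgn):
    P=[]
    for r in rows:
        l=g[r,x0:x1];l=np.clip((l-l.min())/(np.percentile(l,95)-l.min()),0,1)
        P.append(ray(c,(x0-.5+(1-l).sum()) if sgn>0 else (x1-.5-(1-l).sum()),r,.012))
    return np.array(P)
for nm,e in(("front",edge(range(165,210,3),265,285,1)),("back",edge(range(170,215,3),196,212,-1))):
    f=np.polyfit(e[:,0],e[:,1],1);n=ex
    print(nm,"mid in rack x:",np.mean((e-o)@n),"normal yaw",90+np.degrees(np.arctan(f[0])),np.std((e-o)@n))
ey=np.array([-ex[1],ex[0],0])
for nm,cols,r0,r1 in(("far",list(range(206,224,3))+list(range(250,268,3)),145,172),("near",range(215,275,4),205,228)):
    P=[]
    for u in cols:
        l=g[r0:r1,u];l=np.clip((l-40)/(118-40),0,1);k=(l if nm=="far" else 1-l).sum();P.append(ray(c,u,r0-.5+k,.012))
    P=np.array(P);print(nm,np.round((P-o)@ey,4))
S=cv2.imread("pics/sceneavg.png")
for z in(.14,.15,.16,.17,.18):
    print(z,[np.round(proj(s,[*(o+2.5e-3*ex+k*ey)[:2],z]),1).tolist() for k in(-.05,0,.05)])
print("post tops scene",[np.round(proj(s,p),1) for p in(A,B)])
cr=np.clip(S[150:280,375:455]*1.5,0,255).astype(np.uint8);cv2.imwrite("pics/crop2.png",cv2.resize(cr,None,fx=4.6,fy=4.6,interpolation=cv2.INTER_CUBIC))
togo([.5585,-.1533,.20],18.2)
E
```

```text
posts [0.56872759 0.16416882 0.155     ] [0.45359883 0.14925341 0.155     ] 0.11609090924441469
yaw x -262.618211028251
rack origin [0.51193409 0.15076084]
front mid in rack x: -0.08473766928144758 normal yaw 97.06355956950226 0.0006190473937069513
back mid in rack x: 0.10390605985346109 normal yaw 97.00799084669657 0.0005126803026401589
far [-0.0747 -0.074  -0.0749 -0.0745 -0.074  -0.0744 -0.0749 -0.0748 -0.0741
 -0.0743 -0.0746 -0.0741]
near [0.0741 0.074  0.074  0.0746 0.0721 0.0647 0.0732 0.0748 0.075  0.0739
 0.0741 0.0731 0.0736 0.0737 0.0736]
0.14 [[394.2, 237.0], [409.7, 216.4], [424.1, 197.3]]
0.15 [[395.3, 233.7], [411.0, 213.0], [425.5, 193.8]]
0.16 [[396.5, 230.4], [412.4, 209.5], [427.0, 190.2]]
0.17 [[397.7, 227.0], [413.7, 205.9], [428.5, 186.6]]
0.18 [[399.0, 223.4], [415.1, 202.2], [430.0, 182.8]]
post tops scene [array([395.2, 236.8]), array([430.3, 190.1])]
pos [ 0.1625 -0.6293  0.2365] tool y deg -75.52 slide [ 502.4 -361.9   36.6] spin -1.6357 tilt z [-0.  0. -1.] F [1.01 0.32 0.64]
```

View pics/crop2.png

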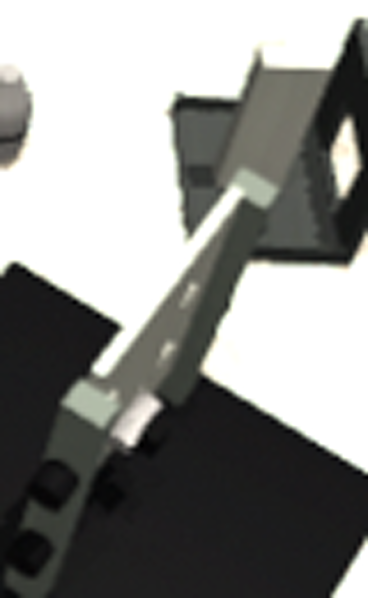

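The panel top projects to about (411,210) in the scene image, so its height is about 0.156 (raise about 16 mm). The rack origin is (0.512, 0.151) with yaw 97.1°, and the foot edges match the given sizes. Now moving over the fin.

The rows are not in the units I measure in: shifts go in shares of 600 mm and turns go in shares of pi/2 rad. I convert before sending: 418 mm / 600 = 0.6967, 386 mm / 600 = 0.6433, -1.42 rad / 1.5708 = -0.904.

send_rows(
  rows=[
    {"claw":60,"slide":[0.0667,-0.0483,0.0033],"spin":-0.0764},
    {"claw":60,"slide":[0.1333,-0.0967,0.0083],"spin":-0.1528},
    {"claw":60,"slide":[0.2,-0.145,0.0133],"spin":-0.2292},
    {"claw":60,"slide":[0.2667,-0.1933,0.02],"spin":-0.3056},
    {"claw":60,"slide":[0.3233,-0.2333,0.025],"spin":-0.382},
    {"claw":60,"slide":[0.3767,-0.2717,0.0283],"spin":-0.4584},
    {"claw":60,"slide":[0.43,-0.31,0.0317],"spin":-0.5348},
    {"claw":60,"slide":[0.4833,-0.3483,0.035],"spin":-0.6112},
    {"claw":60,"slide":[0.5367,-0.3867,0.0383],"spin":-0.6875},
    {"claw":60,"slide":[0.59,-0.425,0.0417],"spin":-0.7639},
    {"claw":60,"slide":[0.6433,-0.4633,0.045],"spin":-0.8403},
    {"claw":60,"slide":[0.6967,-0.5017,0.0483],"spin":-0.904},
  ],
)

```text
time_s: 1.65
ee_pos: [0.4828, -0.2439, 0.2087]
ee_rot: [0.668, 0.744, -0.0, 0.0]
ft_force: [1.4, -1.3, -0.3]
gripper_width: 0.688
grip_force: 0.0
```

```bash
python3 -c "
from h import *
togo([.5585,-.1533,.20],18.0)"
```

```text
pos [ 0.4828 -0.2439  0.2087] tool y deg 6.19 slide [81.9 85.   8.7] spin -0.2062 tilt z [ 7.e-04 -7.e-04 -1.e+00] F [ 1.37 -1.28 -0.31]
```

Converted, 85 mm / 600 = 0.1417, 82 mm / 600 = 0.1367, -0.206 rad / 1.5708 = -0.1311.

send_rows(
  rows=[
    {"claw":60,"slide":[0.045,0.0467,0.005],"spin":-0.0637},
    {"claw":60,"slide":[0.09,0.0933,0.01],"spin":-0.1273},
    {"claw":60,"slide":[0.1367,0.1417,0.015],"spin":-0.1311},
    {"claw":60,"slide":[0.1367,0.1417,0.015],"spin":-0.1311},
    {"claw":60,"slide":[0.1367,0.1417,0.015],"spin":-0.1311},
  ],
)

```text
time_s: 2.07
ee_pos: [0.5592, -0.1525, 0.1991]
ee_rot: [0.588, 0.809, 0.001, -0.0]
ft_force: [0.4, -1.0, -0.6]
gripper_width: 0.688
grip_force: 0.0
```

```bash
python3 - <<'E'
from h import *
togo([.5585,-.1533,.069],18.0)
w=camera("wrist");cv2.imwrite("pics/w1.png",w["image"]);print(np.round(w["pose"],3).tolist(),w["fx"],w["cx"],w["cy"])
E
```

```text
pos [ 0.5592 -0.1525  0.1991] tool y deg 17.91 slide [ -0.7  -1.  130.1] spin -0.0015 tilt z [ 1.0e-04  1.3e-03 -1.0e+00] F [ 0.41 -0.99 -0.64]
[[0.952, 0.296, 0.083, 0.537], [0.307, -0.917, -0.255, -0.082], [0.001, 0.268, -0.963, 0.347], [0.0, 0.0, 0.0, 1.0]] 309.70691628693146 313.85302714621184 194.17623170428908
```

View pics/w1.png

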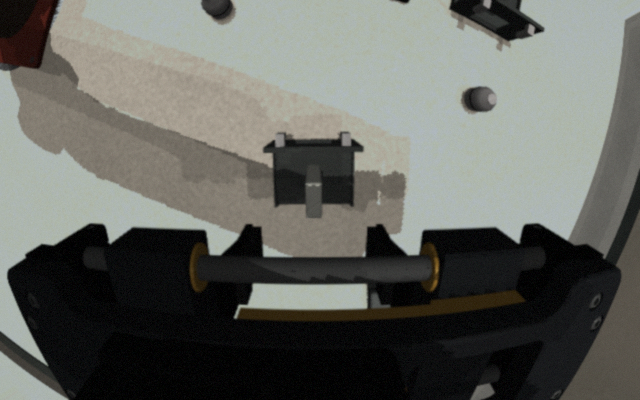

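The wrist view shows the fin at (314,190), centred between the fingers and aligned with them. Descending and gripping.

Converted, 130 mm / 600 = 0.2167, 115 mm / 600 = 0.1917.

send_rows(
  rows=[
    {"claw":60,"slide":[-0.0012,-0.0017,0.05],"spin":0},
    {"claw":60,"slide":[-0.0012,-0.0017,0.1],"spin":0},
    {"claw":60,"slide":[-0.0012,-0.0017,0.15],"spin":0},
    {"claw":60,"slide":[-0.0012,-0.0017,0.1917],"spin":0},
    {"claw":60,"slide":[-0.0012,-0.0017,0.2167],"spin":0},
    {"claw":30,"slide":[-0.0012,-0.0017,0.2167],"spin":0},
    {"claw":20,"slide":[-0.0012,-0.0017,0.2167],"spin":0},
    {"claw":10,"slide":[-0.0012,-0.0017,0.2167],"spin":0},
    {"claw":5,"slide":[-0.0012,-0.0017,0.2167],"spin":0},
    {"claw":5,"slide":[-0.0012,-0.0017,0.2167],"spin":0},
    {"claw":5,"slide":[-0.0012,-0.0017,0.2167],"spin":0},
    {"claw":5,"slide":[-0.0012,-0.0017,0.2167],"spin":0},
  ],
  squeeze=50,
)

```text
time_s: 3.12
ee_pos: [0.5576, -0.1565, 0.07]
ee_rot: [0.59, 0.807, 0.0, 0.0]
ft_force: [0.8, 0.1, -0.4]
gripper_width: 0.244
grip_force: 0.0
```

```bash
python3 -c "
from h import *
togo([.5585,-.1533,.069],18.0);o=get_obs();print(o['gripper_width']*87,o['grip_force'])"
```

```text
pos [ 0.5576 -0.1565  0.07  ] tool y deg 17.64 slide [2.7 1.8 1. ] spin -0.0062 tilt z [ 9.e-04 -4.e-04 -1.e+00] F [ 0.81  0.13 -0.37]
21.205045483306517 0.0
```

send_rows(
  rows=[
    {"claw":5,"slide":[0,0,0],"spin":0},
    {"claw":5,"slide":[0,0,0],"spin":0},
    {"claw":5,"slide":[0,0,0],"spin":0},
    {"claw":5,"slide":[0,0,0],"spin":0},
  ],
  squeeze=55,
)

```text
time_s: 3.45
ee_pos: [0.558, -0.1564, 0.0699]
ee_rot: [0.59, 0.807, 0.0, 0.001]
ft_force: [3.3, -1.2, 3.9]
gripper_width: 0.156
grip_force: 55.0
```

```bash
python3 -c "
from h import *
for i in range(3):
  camera('top');togo([.5585,-.1533,.069],18.0);o=get_obs();print(o['gripper_width']*87,o['grip_force'])"
```

```text
pos [ 0.558  -0.1564  0.0699] tool y deg 17.65 slide [2.8 1.4 0.9] spin -0.0061 tilt z [ 1.5e-03 -3.0e-04 -1.0e+00] F [ 2.67 -0.36  3.24]
13.69397361846843 54.99572600238025
pos [ 0.558  -0.1564  0.0699] tool y deg 17.65 slide [2.8 1.4 0.9] spin -0.0062 tilt z [ 1.6e-03 -2.0e-04 -1.0e+00] F [ 3.66 -0.63  4.53]
13.411464074806641 54.995657885447145
pos [ 0.5581 -0.1563  0.0699] tool y deg 17.65 slide [2.8 1.3 0.9] spin -0.0061 tilt z [ 1.6e-03 -3.0e-04 -1.0e+00] F [ 3.88 -0.64  5.02]
13.591362669134533 54.99560862779617
```

Converted, 165 mm / 600 = 0.275, -155 mm / 600 = -0.2583, 0.184 rad / 1.5708 = 0.1171.

send_rows(
  rows=[
    {"claw":5,"slide":[0,0,-0.0167],"spin":0},
    {"claw":5,"slide":[0,0,-0.0583],"spin":0},
    {"claw":5,"slide":[0,0,-0.1083],"spin":0},
    {"claw":5,"slide":[0,0,-0.1583],"spin":0},
    {"claw":5,"slide":[0,0,-0.2083],"spin":0},
    {"claw":5,"slide":[0.025,0.005,-0.25],"spin":0.0191},
    {"claw":5,"slide":[0.075,0.0133,-0.2583],"spin":0.0382},
    {"claw":5,"slide":[0.1333,0.0233,-0.2583],"spin":0.0637},
    {"claw":5,"slide":[0.1917,0.0333,-0.2583],"spin":0.0891},
    {"claw":5,"slide":[0.2417,0.0433,-0.2583],"spin":0.1171},
    {"claw":5,"slide":[0.275,0.05,-0.2583],"spin":0.1171},
    {"claw":5,"slide":[0.275,0.05,-0.2583],"spin":0.1171},
  ],
  squeeze=60,
)

```text
time_s: 4.6
ee_pos: [0.5337, 0.0159, 0.224]
ee_rot: [0.659, 0.752, -0.0, -0.002]
ft_force: [0.6, 0.4, -4.1]
gripper_width: 0.155
grip_force: 60.0
```

```bash
python3 - <<'E'
from h import *
togo([.5186,.0979,.225],7.1);o=get_obs();print(o['gripper_width']*87,o['grip_force'],o["joints"])
w=camera("wrist");cv2.imwrite("pics/w2.png",w["image"])
c=camera("top");s=camera("scene");cv2.imwrite("pics/t2.png",c["image"]);cv2.imwrite("pics/s2.png",s["image"])
f=lambda im,x0,y0,w,h,k:cv2.resize(np.clip(im[y0:y0+h,x0:x0+w].astype(float)*1.6,0,255).astype(np.uint8),None,fx=k,fy=k,interpolation=cv2.INTER_CUBIC)
v=np.zeros((600,800,3),np.uint8)
v[:400,:640]=w["image"];v[400:600,:]=0
v[300:600,500:800]=f(s["image"],330,100,150,150,2);v[400:600,:300]=f(c["image"],200,140,150,100,2)
cv2.imwrite("pics/v2.png",v)
E
```

```text
pos [0.5337 0.0159 0.224 ] tool y deg 7.51 slide [83.2 -4.2 -0.8] spin 0.0071 tilt z [-0.0028  0.0017 -1.    ] F [ 0.59  0.39 -4.05]
13.465393526391967 59.99304112046957 [ 0.45294001  0.15564866 -0.61929763  1.73613278  0.09176496  1.28203336
 -0.05600638]
```

View pics/v2.png

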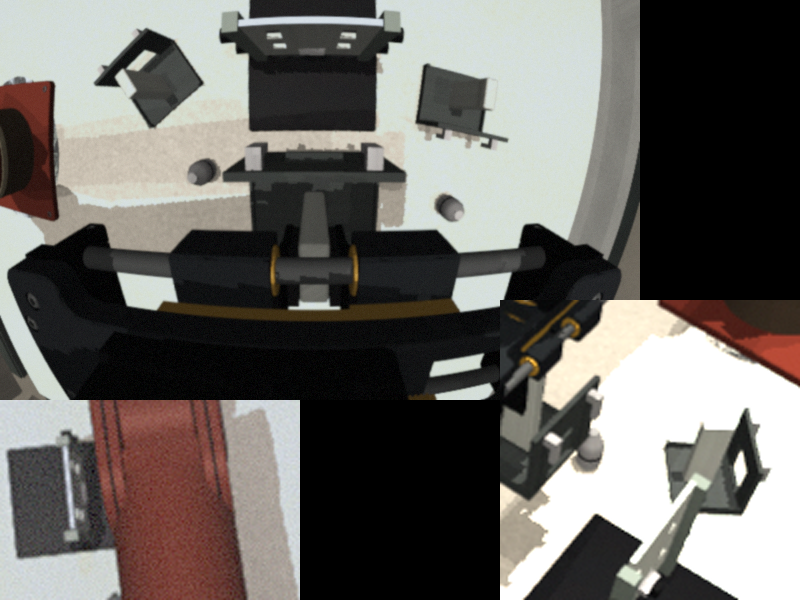

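The wrist view shows the bracket's hooks at (254,156) and (374,156). The rack post tops are at (230,24) and (392,24), and the top slots at (274,36) and (345,36). I'll use them for a relative check from this same camera.

```bash
python3 - <<'E'
from h import *
ims=[];
for i in range(4):
    w=camera("wrist");ims.append(w["image"].astype(float))
im=np.mean(ims,0).astype(np.uint8);g=cv2.cvtColor(im,cv2.COLOR_BGR2GRAY)
o=get_obs();t=o["ee_pos"]
def wray(u,v,z):
    dx,dy=u-w["cx"],v-w["cy"];r=np.hypot(dx,dy);th=r/w["fx"];d=np.array([dx/r*np.sin(th),dy/r*np.sin(th),np.cos(th)])
    d=w["pose"][:3,:3]@d;p=w["pose"][:3,3];return p+d*(z-p[2])/d[2]
def blob(x0,y0,x1,y1,thr):
    m=(g[y0:y1,x0:x1]>thr).astype(np.uint8)
    n,l,s,cn=cv2.connectedComponentsWithStats(m);k=1+np.argmax(s[1:,4]);s=s[k];return x0+cn[k][0],y0+cn[k][1],(s[0]+x0,s[1]+y0,s[2],s[3])
print(g[140:176:3,244:268]);print(g[4:44:3,216:244:2])
for b in((242,138,268,180),(362,138,388,180)):print(blob(*b,100))
yaw=np.radians(97.1);ex=np.array([np.cos(yaw),np.sin(yaw),0]);ey=np.array([-ex[1],ex[0],0]);O=np.array([.512,.1508,0])
print("tcp rack",(t-O)@ex,(t-O)@ey)
for z in(.155,):
  for x,y in((-2,64),(-2,52),(-2,-52),(-2,-64)):
    P=O+x/1e3*ex+y/1e3*ey+[0,0,z]
    q=w["pose"][:3,:3].T@(P-w["pose"][:3,3]);th=np.arctan2(np.hypot(q[0],q[1]),q[2]);rr=w["fx"]*th/np.hypot(q[0],q[1]);print("post front corner pred",x,y,w["cx"]+rr*q[0],w["cy"]+rr*q[1])
z=t[2]-.0699+.070
for y in(34,26,-26,-34):
  for x in (0,11.5):
    b=t-[0,0,t[2]]+(46.8+x)/1e3*ex+y/1e3*ey+[0,0,z]
    q=w["pose"][:3,:3].T@(b-w["pose"][:3,3]);th=np.arctan2(np.hypot(q[0],q[1]),q[2]);rr=w["fx"]*th/np.hypot(q[0],q[1]);print("hook pred",x,y,w["cx"]+rr*q[0],w["cy"]+rr*q[1])
a=cv2.resize(np.clip(im[5:180,210:410]*1.4,0,255).astype(np.uint8),None,fx=3.4,fy=3.4,interpolation=cv2.INTER_CUBIC);cv2.imwrite("pics/v3.png",a)
E
```

```text
[[194 195 193 189 191 190 189 189 188 185 183 183 187 187 190 193 193 192
  189 188 188 186 185 188]
 [191 189 188 190 188 177 162 142 116  94  84  83  83  85  81  83  82  81
   80  78  75  73  73 107]
 [182 170 149 124 109  96  87  85  86  85  85  85  86  89  90  87  80  61
   52  49  49  49  53  96]
 [183 178 174 174 172 172 171 173 175 175 177 179 183 182 181 175 150  83
   50  48  48  50  57 100]
 [185 179 172 171 171 172 171 175 177 178 178 180 182 182 179 174 147  84
   50  47  47  43  40  47]
 [183 177 172 171 171 172 172 172 173 170 171 173 175 178 178 173 145  92
   53  39  31  25  24  22]
 [ 88 138 165 171 171 168 169 169 166 165 164 164 166 168 168 161 134  85
   52  36  28  20  22  19]
 [ 67 135 164 170 169 168 168 167 165 165 161 164 164 166 164 160 138  97
   57  39  27  20  20  22]
 [ 59 123 156 168 168 168 169 165 166 163 163 162 165 164 166 159 137  98
   57  40  27  21  23  21]
 [ 54 113 151 166 168 168 167 167 165 162 163 160 163 164 163 158 139 102
   59  37  28  22  24  24]
 [ 37  68  98 112 115 115 113 115 111 111 109 104  98  97  98 100  92  72
   42  27  26  2
[... 1235 characters left out ...]
902
post front corner pred -2 64 215.56300322308428 21.813926673142106
post front corner pred -2 52 231.49595558325 20.08624729593967
post front corner pred -2 -52 378.5471985895091 18.22786715577888
post front corner pred -2 -64 394.9542794981016 19.588371810668235
hook pred 0 34 244.04611457688355 166.80487236871102
hook pred 11.5 34 243.01673043691517 143.65123577246544
hook pred 0 26 259.88960751582255 166.5817572956218
hook pred 11.5 26 259.0722457216223 143.25609130081025
hook pred 0 -26 366.12592447853547 166.35189920027278
hook pred 11.5 -26 366.814621948463 142.99532331214485
hook pred 0 -34 382.0222781458572 166.5069851789118
hook pred 11.5 -34 382.92568103487844 143.31385830645854
```

View pics/v3.png

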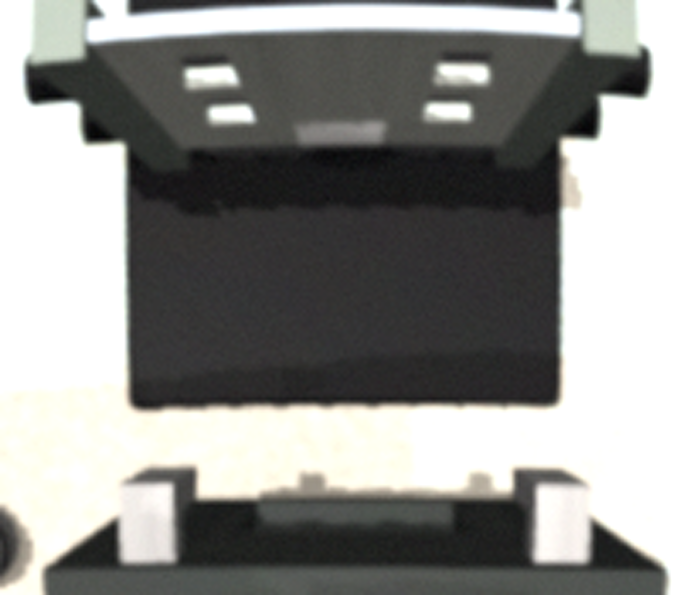

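Converted, 77 mm / 600 = 0.1283, -3.5 mm / 600 = -0.0058, 0.007 rad / 1.5708 = 0.0045.

send_rows(
  rows=[
    {"claw":5,"slide":[0.0333,-0.0017,0],"spin":0.0045},
    {"claw":5,"slide":[0.0833,-0.0033,0],"spin":0.0045},
    {"claw":5,"slide":[0.1167,-0.0058,0],"spin":0.0045},
    {"claw":5,"slide":[0.1283,-0.0058,0],"spin":0.0045},
    {"claw":5,"slide":[0.1283,-0.0058,0],"spin":0.0045},
    {"claw":5,"slide":[0.1283,-0.0058,0],"spin":0.0045},
  ],
)

```text
time_s: 5.45
ee_pos: [0.523, 0.085, 0.2243]
ee_rot: [0.665, 0.747, -0.0, 0.0]
ft_force: [-0.4, -0.4, -5.3]
gripper_width: 0.153
grip_force: 60.0
```

```bash
cat >> h.py <<'E'
yaw=np.radians(97.1);ex=np.array([np.cos(yaw),np.sin(yaw),0]);ey=np.array([-ex[1],ex[0],0]);O=np.array([.512,.1508,0])
def where():
    o=get_obs();t=o["ee_pos"];r=R.from_quat(o["ee_rot"]);f=o["ft_force"]
    print("t",round(o["time_s"],2),"rack x,y,z mm",np.round([(t-O)@ex*1e3,(t-O)@ey*1e3,t[2]*1e3],1),"ydeg",np.round(np.degrees(np.arctan2(*r.apply([0,1,0])[1::-1])),2),"F rack",np.round([f@ex,f@ey,f[2]],1),"M",np.round(o["moment"],2),"zax",np.round(r.apply([0,0,1]),4)[:2],"grip",round(o["gripper_width"]*87,1))
E
python3 - <<'E'
from h import *
where()
im=np.mean([camera("wrist")["image"].astype(float) for _ in range(4)],0)
a=cv2.resize(np.clip(im[80:190,205:425]*1.4,0,255).astype(np.uint8),None,fx=3.6,fy=3.6,interpolation=cv2.INTER_CUBIC);cv2.imwrite("pics/v4.png",a)
E
```

```text
t 5.45 rack x,y,z mm [-66.7  -2.8 224.3] ydeg 6.68 F rack [-0.3  0.4 -5.3] M [-0.11 -0.16  0.05] zax [-0.0002 -0.0005] grip 13.3
```

View pics/v4.png

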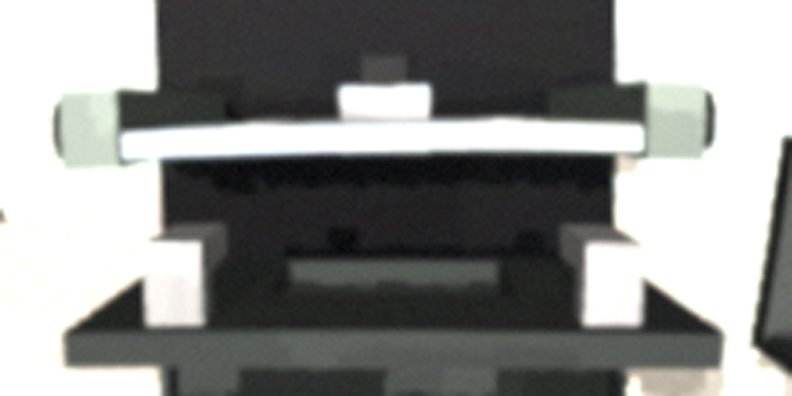

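In the wrist view the hook midpoint is at u=394 and the panel midpoint at 382 in the crop. The bracket therefore has to shift 2.3 mm toward rack +y. After that I'll bring the lips over the panel's top edge to feel its height.

Converted, 34 mm / 600 = 0.0567, 32 mm / 600 = 0.0533, -0.007 rad / 1.5708 = -0.0045.

send_rows(
  rows=[
    {"claw":5,"slide":[0.0117,-0.002,0],"spin":-0.0045},
    {"claw":5,"slide":[0.0237,-0.004,0],"spin":-0.0045},
    {"claw":5,"slide":[0.0237,-0.004,0.02],"spin":-0.0045},
    {"claw":5,"slide":[0.0237,-0.004,0.04],"spin":-0.0045},
    {"claw":5,"slide":[0.0237,-0.004,0.05],"spin":-0.0045},
    {"claw":5,"slide":[0.0237,-0.004,0.0533],"spin":-0.0045},
    {"claw":5,"slide":[0.0237,-0.004,0.0567],"spin":-0.0045},
    {"claw":5,"slide":[0.0237,-0.004,0.0567],"spin":-0.0045},
  ],
)

```text
time_s: 6.32
ee_pos: [0.5187, 0.0996, 0.1899]
ee_rot: [0.662, 0.749, -0.0, -0.0]
ft_force: [-1.0, -0.7, -5.0]
gripper_width: 0.159
grip_force: 60.0
```

```bash
python3 -c "
from h import *
where()"
```

```text
t 6.32 rack x,y,z mm [-51.6  -0.4 189.9] ydeg 7.09 F rack [-0.5  1.1 -5. ] M [-0.06 -0.08  0.03] zax [-0.0006  0.0001] grip 13.8
```

Converted, 6 mm / 600 = 0.01, 5 mm / 600 = 0.0083.

send_rows(
  rows=[
    {"claw":5,"slide":[0,0,0.0017],"spin":0},
    {"claw":5,"slide":[0,0,0.0033],"spin":0},
    {"claw":5,"slide":[0,0,0.005],"spin":0},
    {"claw":5,"slide":[0,0,0.0067],"spin":0},
    {"claw":5,"slide":[0,0,0.0083],"spin":0},
    {"claw":5,"slide":[0,0,0.01],"spin":0},
  ],
)

```text
time_s: 6.82
ee_pos: [0.5189, 0.0999, 0.1844]
ee_rot: [0.662, 0.75, 0.0, 0.0]
ft_force: [1.0, 0.2, -4.4]
gripper_width: 0.156
grip_force: 60.0
```

```bash
python3 -c "
from h import *
where()"
```

```text
t 6.82 rack x,y,z mm [-51.4  -0.5 184.4] ydeg 7.11 F rack [ 0.1 -1.  -4.4] M [-0.07 -0.11 -0.03] zax [0.0001 0.    ] grip 13.5
```

send_rows(
  rows=[
    {"claw":5,"slide":[0,0,0.0017],"spin":0},
    {"claw":5,"slide":[0,0,0.0033],"spin":0},
    {"claw":5,"slide":[0,0,0.005],"spin":0},
    {"claw":5,"slide":[0,0,0.0067],"spin":0},
  ],
)

```text
time_s: 7.15
ee_pos: [0.5193, 0.0993, 0.1824]
ee_rot: [0.662, 0.749, 0.0, 0.001]
ft_force: [-8.3, -6.4, 17.4]
gripper_width: 0.157
grip_force: 60.0
```

Converted, 2 mm / 600 = 0.0033, 1 mm / 600 = 0.0017.

send_rows(
  rows=[
    {"claw":5,"slide":[0,0,0.0017],"spin":0},
    {"claw":5,"slide":[0,0,0.0033],"spin":0},
  ],
)

```text
time_s: 7.32
ee_pos: [0.5194, 0.0985, 0.1805]
ee_rot: [0.663, 0.749, -0.0, 0.001]
ft_force: [-7.6, -9.8, 19.0]
gripper_width: 0.156
grip_force: 60.0
```

```bash
python3 -c "
from h import *
where()"
```

```text
t 7.32 rack x,y,z mm [-52.8  -0.9 180.5] ydeg 7.01 F rack [-8.8  8.8 19. ] M [-0.93  1.86  0.15] zax [ 0.0015 -0.002 ] grip 13.5
```

Converted, -15 mm / 600 = -0.025, -12 mm / 600 = -0.02.

send_rows(
  rows=[
    {"claw":5,"slide":[0,0,-0.005],"spin":0},
    {"claw":5,"slide":[0,0,-0.0133],"spin":0},
    {"claw":5,"slide":[-0.0167,0,-0.02],"spin":0},
    {"claw":5,"slide":[-0.025,0,-0.02],"spin":0},
    {"claw":5,"slide":[-0.025,0,-0.02],"spin":0},
  ],
)

```text
time_s: 7.73
ee_pos: [0.5211, 0.0828, 0.1903]
ee_rot: [0.663, 0.749, -0.0, 0.0]
ft_force: [-0.1, -0.9, -4.5]
gripper_width: 0.156
grip_force: 60.0
```

```bash
python3 - <<'E'
from h import *
where()
im=np.mean([camera("wrist")["image"].astype(float) for _ in range(4)],0)
cv2.imwrite("pics/w5.png",im)
a=cv2.resize(np.clip(im[80:190,205:425]*1.4,0,255).astype(np.uint8),None,fx=3.6,fy=3.6,interpolation=cv2.INTER_CUBIC);cv2.imwrite("pics/v5.png",a)
b=cv2.imread("pics/v4.png")
for nm,(x0,y0,x1,y1) in dict(hookL=(135,230,215,335),hookR=(572,230,655,335),plateL=(55,320,150,380),plateR=(640,320,735,375)).items():
    T=b[y0:y1,x0:x1];s=a[y0-20:min(y1+20,396),x0-20:x1+20];r=cv2.matchTemplate(s,T,cv2.TM_CCOEFF_NORMED);_,m,_,l=cv2.minMaxLoc(r);print(nm,(np.array(l)-20)/3.6,"px",round(m,3))
E
```

```text
t 7.73 rack x,y,z mm [-68.6  -0.6 190.3] ydeg 6.97 F rack [-0.8  0.2 -4.5] M [-0.13 -0.11 -0.04] zax [ 0.0002 -0.0008] grip 13.6
hookL [-1.38888889  0.83333333] px 0.963
hookR [0.83333333 0.55555556] px 0.929
plateL [-1.66666667  1.38888889] px 0.995
plateR [1.66666667 0.83333333] px 0.979[ WARN:0@4.804] global loadsave.cpp:1063 imwrite_ Unsupported depth image for selected encoder is fallbacked to CV_8U.
```

The plate shows about 1.8% larger in the wrist image, so the bracket slipped or pitched by about 3 mm under the touch. There is plenty of time, so I'll set it down in front of the rack and regrasp it level. Next time I'll feel more gently.

Converted, 114 mm / 600 = 0.19, 112 mm / 600 = 0.1867.

send_rows(
  rows=[
    {"claw":5,"slide":[-0.05,0,0],"spin":0},
    {"claw":5,"slide":[-0.1083,0,0],"spin":0},
    {"claw":5,"slide":[-0.1533,0,0.025],"spin":0},
    {"claw":5,"slide":[-0.1533,0,0.0833],"spin":0},
    {"claw":5,"slide":[-0.1533,0,0.1417],"spin":0},
    {"claw":5,"slide":[-0.1533,0,0.1767],"spin":0},
    {"claw":5,"slide":[-0.1533,0,0.1867],"spin":0},
    {"claw":5,"slide":[-0.1533,0,0.19],"spin":0},
    {"claw":5,"slide":[-0.1533,0,0.19],"spin":0},
  ],
)

```text
time_s: 8.68
ee_pos: [0.5326, -0.0059, 0.077]
ee_rot: [0.662, 0.75, 0.0, 0.0]
ft_force: [0.6, -0.7, -3.7]
gripper_width: 0.155
grip_force: 60.0
```

```bash
python3 -c "
from h import *
where()"
```

```text
t 8.68 rack x,y,z mm [-158.    -1.1   77. ] ydeg 7.14 F rack [-0.8 -0.5 -3.7] M [-0.05 -0.16  0.01] zax [0.0006 0.0004] grip 13.5
```

send_rows(
  rows=[
    {"claw":5,"slide":[0,0,0.0017],"spin":0},
    {"claw":5,"slide":[0,0,0.0033],"spin":0},
    {"claw":5,"slide":[0,0,0.005],"spin":0},
    {"claw":5,"slide":[0,0,0.0067],"spin":0},
  ],
)

```text
time_s: 9.02
ee_pos: [0.5326, -0.0064, 0.0731]
ee_rot: [0.662, 0.75, 0.0, 0.001]
ft_force: [-0.6, 0.9, -4.0]
gripper_width: 0.155
grip_force: 60.0
```

```bash
python3 -c "
from h import *
where()"
```

```text
t 9.02 rack x,y,z mm [-158.5   -1.    73.1] ydeg 7.1 F rack [ 1.   0.4 -4. ] M [-0.05 -0.02 -0.02] zax [ 0.0014 -0.0003] grip 13.5
```

Converted, 3 mm / 600 = 0.005, 2 mm / 600 = 0.0033.

send_rows(
  rows=[
    {"claw":5,"slide":[0,0,0.0017],"spin":0},
    {"claw":5,"slide":[0,0,0.0033],"spin":0},
    {"claw":5,"slide":[0,0,0.005],"spin":0},
    {"claw":5,"slide":[0,0,0.005],"spin":0},
  ],
)

```text
time_s: 9.35
ee_pos: [0.5323, -0.0061, 0.0709]
ee_rot: [0.662, 0.75, -0.0, 0.0]
ft_force: [-6.5, 0.5, 13.3]
gripper_width: 0.159
grip_force: 60.0
```

```bash
python3 -c "
from h import *
where()"
```

```text
t 9.35 rack x,y,z mm [-158.2   -0.8   70.9] ydeg 7.12 F rack [ 1.3  6.3 13.3] M [-0.25  1.47 -0.04] zax [ 0.0004 -0.0007] grip 13.9
```

send_rows(
  rows=[
    {"claw":12,"slide":[0,0,-0.0017],"spin":0},
    {"claw":30,"slide":[0,0,-0.0017],"spin":0},
    {"claw":30,"slide":[0,0,-0.0017],"spin":0},
    {"claw":30,"slide":[0,0,-0.0017],"spin":0},
    {"claw":30,"slide":[0,0,-0.0017],"spin":0},
    {"claw":30,"slide":[0.0083,0,-0.0017],"spin":0},
    {"claw":30,"slide":[0.0083,0,0.0017],"spin":0},
    {"claw":30,"slide":[0.0083,0,0.0017],"spin":0},
  ],
)

```text
time_s: 10.02
ee_pos: [0.5312, -0.0009, 0.068]
ee_rot: [0.662, 0.75, -0.0, -0.0]
ft_force: [0.1, 0.4, -0.4]
gripper_width: 0.345
grip_force: 0.0
```

```bash
python3 - <<'E'
from h import *
where()
w=camera("wrist");im=np.mean([camera("wrist")["image"].astype(float) for _ in range(4)],0)
cv2.imwrite("pics/w6.png",im.astype(np.uint8))
a=np.clip(im[80:190,205:425]*1.4,0,255).astype(np.uint8)
g=im.mean(2)
print(np.round(w["pose"],4).tolist());print(np.round(g[130:200:2,244:268:2]).astype(int))
print(g[150:200,230].astype(int))
E
```

```text
t 10.02 rack x,y,z mm [-152.9   -0.3   68. ] ydeg 7.15 F rack [ 0.4 -0.1 -0.4] M [-0.06 -0.09  0.03] zax [-0.0004  0.0002] grip 30.0
[[0.9923, 0.1194, 0.0333, 0.5225], [0.124, -0.9557, -0.2668, 0.0727], [-0.0, 0.2689, -0.9632, 0.2161], [0.0, 0.0, 0.0, 1.0]]
[[226 228 226 224 225 226 226 221 218 220 223 222]
 [218 220 216 208 209 211 214 219 219 219 219 219]
 [210 209 206 208 209 207 209 212 214 218 222 220]
 [208 208 207 208 208 209 210 208 211 219 221 221]
 [205 206 206 207 212 215 211 208 210 218 220 220]
 [207 208 206 207 210 211 207 206 207 216 217 218]
 [213 212 210 206 204 205 204 202 202 208 210 214]
 [211 211 207 203 198 189 187 180 175 173 172 181]
 [206 203 199 177 136  95  89  87  82  80  77  82]
 [205 194 151  99  79  76  75  73  71  67  60  64]
 [189 144 118 120 121 123 127 127 102  57  54  64]
 [195 185 190 196 193 193 196 194 149  56  56  61]
 [196 190 196 200 196 196 199 198 156  58  54  53]
 [196 190 192 195 195 192 196 195 157  57  47  34]
 [185 186 188 187 184 181 186 185 148  56  36  25]
 [123 183 188 185 182 181 184 183 147  55  30  23]
 [ 92 183 186 185 182 179 
[... 447 characters left out ...]
 70  66  67  68  67  67  66  68  68]
 [ 67  68  68  68  69  68  68  68  68  68  68  67]
 [ 76  76  74  70  66  64  68  69  66  66  64  65]
 [173 171 147  76  49  46  62  64  49  48  47  46]
 [175 180 166  86  42  31  56  58  38  36  36  37]
 [122 127 125  77  40  30  40  40  36  34  37  36]
 [117 120 115  64  35  28  33  36  35  34  37  35]
 [121 122 118  57  29  26  32  36  36  36  33  35]
 [123 125 119  57  31  27  32  35  36  34  35  34]
 [151 138 132  68  30  29  35  36  35  35  34  36]]
[216 216 212 211 209 206 205 205 207 210 212 214 212 208 206 205 206 203
 190 152  97  48  31  28  28  34  52  64  66  68  67  66  66  65  73 109
 160 159 131 123 121 121 123 125 125 125 123 120 120 121]
```

send_rows(
  rows=[
    {"claw":30,"slide":[0.0067,0,0],"spin":0},
    {"claw":20,"slide":[0.0067,0,0],"spin":0},
    {"claw":12,"slide":[0.0067,0,0],"spin":0},
    {"claw":5,"slide":[0.0067,0,0],"spin":0},
    {"claw":5,"slide":[0.0067,0,0],"spin":0},
    {"claw":5,"slide":[0.0067,0,0],"spin":0},
    {"claw":5,"slide":[0.0067,0,0],"spin":0},
    {"claw":5,"slide":[0.0067,0,0],"spin":0},
  ],
  squeeze=60,
)

```text
time_s: 10.93
ee_pos: [0.531, 0.0025, 0.0683]
ee_rot: [0.662, 0.75, 0.0, 0.0]
ft_force: [1.0, 1.0, -1.8]
gripper_width: 0.156
grip_force: 60.0
```

```bash
cat >> h.py <<'E'
def hookv():
    im=np.mean([camera("wrist")["image"].astype(float) for _ in range(4)],0).mean(2);np.save("w_last.npy",im)
    p=im[:,248:258].mean(1);h=(im[140:200,:].shape[0])
    lo=[v for v in range(158,195) if p[v]>(170 if 0 else 130) and p[v+1]<=130][:1]
    v=lo[0];rear=v+(p[v]-130)/(p[v]-p[v+1])
    r=im[155:168].mean(0)
    e=lambda a,b,s:next(u+(130-r[u])/(r[u+1]-r[u]) for u in (range(a,b) ) if (r[u]-130)*(r[u+1]-130)<0 and (r[u+1]>r[u])==s)
    print("rear v",round(rear,2),"hook inner edges",round(e(252,275,False),2),round(e(355,375,True),2))
E
python3 -c "
from h import *
where();hookv();print(get_obs()['grip_force'])"
```

```text
t 10.93 rack x,y,z mm [-149.5   -0.5   68.3] ydeg 7.1 F rack [ 0.9 -1.1 -1.8] M [-0.03 -0.36  0.01] zax [0.0001 0.0001] grip 13.6
rear v 181.01 hook inner edges 259.1 367.57
59.999721329659224
```

Converted, -145 mm / 600 = -0.2417, 102 mm / 600 = 0.17.

send_rows(
  rows=[
    {"claw":5,"slide":[0,0,-0.0167],"spin":0},
    {"claw":5,"slide":[0,0,-0.0667],"spin":0},
    {"claw":5,"slide":[0,0,-0.125],"spin":0},
    {"claw":5,"slide":[0,0,-0.1833],"spin":0},
    {"claw":5,"slide":[0.025,0,-0.23],"spin":0},
    {"claw":5,"slide":[0.075,0,-0.2417],"spin":0},
    {"claw":5,"slide":[0.125,0,-0.2417],"spin":0},
    {"claw":5,"slide":[0.1583,0,-0.2417],"spin":0},
    {"claw":5,"slide":[0.17,0,-0.23],"spin":0},
    {"claw":5,"slide":[0.17,0,-0.21],"spin":0},
    {"claw":5,"slide":[0.17,0,-0.2],"spin":0},
    {"claw":5,"slide":[0.17,0,-0.1967],"spin":0},
  ],
)

```text
time_s: 12.13
ee_pos: [0.5174, 0.1018, 0.1842]
ee_rot: [0.663, 0.749, -0.002, -0.001]
ft_force: [-0.2, -0.6, -4.3]
gripper_width: 0.153
grip_force: 60.0
```

```bash
python3 -c "
from h import *
where();hookv()"
```

```text
t 12.13 rack x,y,z mm [-49.3   0.7 184.2] ydeg 7.01 F rack [-0.6  0.3 -4.3] M [-0.12 -0.11 -0.01] zax [-0.0035 -0.0011] grip 13.3
rear v 180.92 hook inner edges 259.25 367.58
```

send_rows(
  rows=[
    {"claw":5,"slide":[0,0,0],"spin":0},
    {"claw":5,"slide":[0,0,0],"spin":0},
  ],
)

```text
time_s: 12.5
ee_pos: [0.5186, 0.1035, 0.1867]
ee_rot: [0.662, 0.749, 0.0, 0.0]
ft_force: [0.1, -0.3, -4.4]
gripper_width: 0.156
grip_force: 60.0
```

Converted, 1 mm / 600 = 0.0017, 0.5 mm / 600 = 0.0008.

send_rows(
  rows=[
    {"claw":5,"slide":[0,0,0.0008],"spin":0},
    {"claw":5,"slide":[0,0,0.0017],"spin":0},
    {"claw":5,"slide":[0,0,0.0017],"spin":0},
  ],
)

```text
time_s: 12.75
ee_pos: [0.5183, 0.1037, 0.1854]
ee_rot: [0.662, 0.75, 0.0, 0.0]
ft_force: [0.5, 0.2, -3.4]
gripper_width: 0.156
grip_force: 60.0
```

Converted, 1.5 mm / 600 = 0.0025, 1 mm / 600 = 0.0017.

send_rows(
  rows=[
    {"claw":5,"slide":[0,0,0.0008],"spin":0},
    {"claw":5,"slide":[0,0,0.0017],"spin":0},
    {"claw":5,"slide":[0,0,0.0025],"spin":0},
    {"claw":5,"slide":[0,0,0.0025],"spin":0},
  ],
)

```text
time_s: 13.08
ee_pos: [0.5183, 0.1038, 0.1838]
ee_rot: [0.662, 0.75, -0.0, -0.0]
ft_force: [-0.2, -0.9, -3.7]
gripper_width: 0.158
grip_force: 60.0
```

Converted, 0.8 mm / 600 = 0.0013, 0.4 mm / 600 = 0.0007.

send_rows(
  rows=[
    {"claw":5,"slide":[0,0,0.0007],"spin":0},
    {"claw":5,"slide":[0,0,0.0013],"spin":0},
    {"claw":5,"slide":[0,0,0.0013],"spin":0},
  ],
)

```text
time_s: 13.33
ee_pos: [0.5183, 0.1038, 0.183]
ee_rot: [0.662, 0.75, -0.0, -0.0]
ft_force: [0.1, 0.3, -4.6]
gripper_width: 0.154
grip_force: 60.0
```

Converted, 0.8 mm / 600 = 0.0013, 0.4 mm / 600 = 0.0007.

send_rows(
  rows=[
    {"claw":5,"slide":[0,0,0.0007],"spin":0},
    {"claw":5,"slide":[0,0,0.0013],"spin":0},
    {"claw":5,"slide":[0,0,0.0013],"spin":0},
  ],
)

```text
time_s: 13.58
ee_pos: [0.5184, 0.1038, 0.1825]
ee_rot: [0.662, 0.75, 0.0, 0.0]
ft_force: [-1.0, -0.9, -0.7]
gripper_width: 0.156
grip_force: 60.0
```

Converted, 0.6 mm / 600 = 0.001, 0.4 mm / 600 = 0.0007.

send_rows(
  rows=[
    {"claw":5,"slide":[0,0,0.0007],"spin":0},
    {"claw":5,"slide":[0,0,0.001],"spin":0},
    {"claw":5,"slide":[0,0,0.001],"spin":0},
  ],
)

```text
time_s: 13.83
ee_pos: [0.5185, 0.1037, 0.1823]
ee_rot: [0.662, 0.749, 0.0, 0.0]
ft_force: [-3.5, -1.4, 4.8]
gripper_width: 0.155
grip_force: 60.0
```

The lips touch the panel's top edge at TCP z = 182.5 mm, so the raise is about 20 mm. Insertion height is therefore TCP z = 139.5. Next I lift, retract and lower to that.

Converted, 42 mm / 600 = 0.07, 28 mm / 600 = 0.0467.

send_rows(
  rows=[
    {"claw":5,"slide":[0,0,-0.0067],"spin":0},
    {"claw":5,"slide":[-0.0133,0,-0.01],"spin":0},
    {"claw":5,"slide":[-0.0283,0,-0.01],"spin":0},
    {"claw":5,"slide":[-0.0283,0,-0.01],"spin":0},
    {"claw":5,"slide":[-0.0283,0,0.0167],"spin":0},
    {"claw":5,"slide":[-0.0283,0,0.0467],"spin":0},
    {"claw":5,"slide":[-0.0283,0,0.07],"spin":0},
    {"claw":5,"slide":[-0.0283,0,0.07],"spin":0},
    {"claw":5,"slide":[-0.0283,0,0.07],"spin":0},
    {"claw":5,"slide":[-0.0283,0,0.07],"spin":0},
  ],
)

```text
time_s: 14.67
ee_pos: [0.5209, 0.0869, 0.1404]
ee_rot: [0.662, 0.749, 0.0, 0.0]
ft_force: [0.4, -0.5, -3.2]
gripper_width: 0.158
grip_force: 60.0
```

```bash
python3 - <<'E'
from h import *
where();hookv()
im=np.load("w_last.npy")
a=cv2.resize(np.clip(im[80:190,205:425]*1.4,0,255).astype(np.uint8),None,fx=3.6,fy=3.6,interpolation=cv2.INTER_CUBIC);cv2.imwrite("pics/v6.png",a)
E
```

```text
t 14.67 rack x,y,z mm [-64.5  -0.9 140.4] ydeg 7.09 F rack [-0.6 -0.3 -3.2] M [-0.01 -0.16 -0.  ] zax [0.0007 0.0003] grip 13.7
rear v 181.17 hook inner edges 259.58 367.34
```

View pics/v6.png

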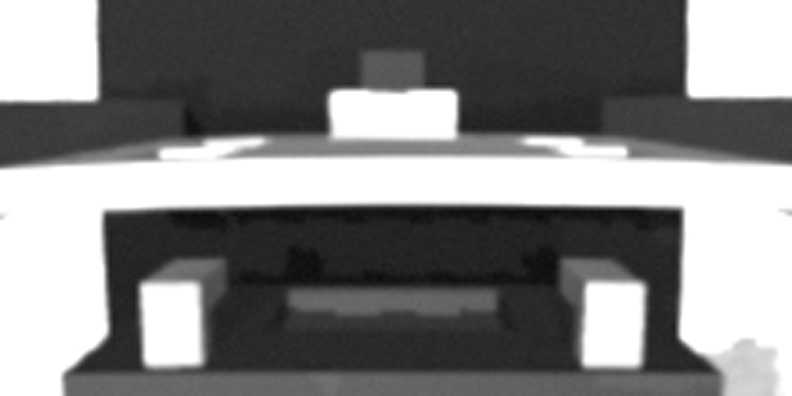

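The hooks are centred on the panel: hook midpoint 392, catch and foot midpoint 393. Moving forward gently.

Converted, 16 mm / 600 = 0.0267, 14 mm / 600 = 0.0233.

send_rows(
  rows=[
    {"claw":5,"slide":[0.0067,0,0.0015],"spin":0},
    {"claw":5,"slide":[0.015,0,0.0015],"spin":0},
    {"claw":5,"slide":[0.02,0,0.0015],"spin":0},
    {"claw":5,"slide":[0.0233,0,0.0015],"spin":0},
    {"claw":5,"slide":[0.0267,0,0.0015],"spin":0},
    {"claw":5,"slide":[0.0267,0,0.0015],"spin":0},
  ],
)

```text
time_s: 15.37
ee_pos: [0.5183, 0.1034, 0.1388]
ee_rot: [0.662, 0.75, 0.0, -0.0]
ft_force: [0.1, 0.6, -4.6]
gripper_width: 0.156
grip_force: 60.0
```

```bash
python3 -c "
from h import *
where()"
```

```text
t 15.37 rack x,y,z mm [-47.8  -0.4 138.8] ydeg 7.14 F rack [ 0.6 -0.1 -4.6] M [-0.02 -0.09 -0.07] zax [-0.      0.0002] grip 13.5
```

Converted, 5 mm / 600 = 0.0083, 4 mm / 600 = 0.0067.

send_rows(
  rows=[
    {"claw":5,"slide":[0.0017,0,-0.0007],"spin":0},
    {"claw":5,"slide":[0.0033,0,-0.0007],"spin":0},
    {"claw":5,"slide":[0.005,0,-0.0007],"spin":0},
    {"claw":5,"slide":[0.0067,0,-0.0007],"spin":0},
    {"claw":5,"slide":[0.0083,0,-0.0007],"spin":0},
    {"claw":5,"slide":[0.0083,0,-0.0007],"spin":0},
  ],
)

```text
time_s: 15.87
ee_pos: [0.5178, 0.108, 0.1392]
ee_rot: [0.662, 0.75, 0.0, -0.0]
ft_force: [-0.0, 1.3, -4.9]
gripper_width: 0.157
grip_force: 60.0
```

```bash
python3 -c "
from h import *
where()"
```

```text
t 15.87 rack x,y,z mm [-43.2  -0.4 139.2] ydeg 7.12 F rack [ 1.3 -0.1 -4.9] M [-0.07 -0.1   0.04] zax [-0.0001  0.0002] grip 13.7
```

Converted, 2.5 mm / 600 = 0.0042, 2.1 mm / 600 = 0.0035.

send_rows(
  rows=[
    {"claw":5,"slide":[0.0012,0,0],"spin":0},
    {"claw":5,"slide":[0.0023,0,0],"spin":0},
    {"claw":5,"slide":[0.0035,0,0],"spin":0},
    {"claw":5,"slide":[0.0042,0,0],"spin":0},
    {"claw":5,"slide":[0.0042,0,0],"spin":0},
  ],
)

```text
time_s: 16.28
ee_pos: [0.5175, 0.1102, 0.1392]
ee_rot: [0.662, 0.75, -0.0, 0.0]
ft_force: [-0.1, 0.2, -4.4]
gripper_width: 0.156
grip_force: 60.0
```

```bash
python3 -c "
from h import *
where()"
```

```text
t 16.28 rack x,y,z mm [-41.   -0.5 139.2] ydeg 7.11 F rack [ 0.2  0.  -4.4] M [-0.13 -0.15  0.02] zax [-0.0001 -0.0001] grip 13.6
```

Converted, 1.2 mm / 600 = 0.002, 0.6 mm / 600 = 0.001.

send_rows(
  rows=[
    {"claw":5,"slide":[0.001,0,0],"spin":0},
    {"claw":5,"slide":[0.002,0,0],"spin":0},
    {"claw":5,"slide":[0.002,0,0],"spin":0},
  ],
)

```text
time_s: 16.53
ee_pos: [0.5176, 0.1104, 0.1392]
ee_rot: [0.662, 0.749, -0.0, 0.001]
ft_force: [1.1, -5.3, -2.7]
gripper_width: 0.156
grip_force: 60.0
```

Converted, 1 mm / 600 = 0.0017, 0.5 mm / 600 = 0.0008.

send_rows(
  rows=[
    {"claw":5,"slide":[0.0008,0,0],"spin":0},
    {"claw":5,"slide":[0.0017,0,0],"spin":0},
    {"claw":5,"slide":[0.0017,0,0],"spin":0},
  ],
)

```text
time_s: 16.78
ee_pos: [0.5176, 0.1104, 0.1392]
ee_rot: [0.662, 0.749, -0.001, 0.001]
ft_force: [0.5, -8.8, -2.2]
gripper_width: 0.158
grip_force: 60.0
```

```bash
python3 -c "
from h import *
where()"
```

```text
t 16.78 rack x,y,z mm [-40.8  -0.6 139.2] ydeg 7.02 F rack [-8.8  0.6 -2.2] M [-1.72 -0.25  0.29] zax [ 0.0002 -0.0024] grip 13.8
```

The plate met the panel at the expected depth (rack x = -40.8 for the TCP). I'll back off 0.5 mm and push down step by step.

Converted, 5 mm / 600 = 0.0083, 2.5 mm / 600 = 0.0042.

send_rows(
  rows=[
    {"claw":5,"slide":[-0.004,0,0],"spin":0},
    {"claw":5,"slide":[-0.004,0,0.0008],"spin":0},
    {"claw":5,"slide":[-0.004,0,0.0025],"spin":0},
    {"claw":5,"slide":[-0.004,0,0.0042],"spin":0},
    {"claw":5,"slide":[-0.004,0,0.0058],"spin":0},
    {"claw":5,"slide":[-0.004,0,0.0075],"spin":0},
    {"claw":5,"slide":[-0.004,0,0.0083],"spin":0},
    {"claw":5,"slide":[-0.004,0,0.0083],"spin":0},
  ],
)

```text
time_s: 17.45
ee_pos: [0.5181, 0.1099, 0.1347]
ee_rot: [0.662, 0.749, 0.0, 0.0]
ft_force: [0.1, -3.0, 3.9]
gripper_width: 0.156
grip_force: 60.0
```

```bash
python3 -c "
from h import *
where()"
```

```text
t 17.45 rack x,y,z mm [-41.3  -1.  134.7] ydeg 7.09 F rack [-3.   0.2  3.9] M [-0.68  0.12  0.05] zax [ 0.0011 -0.0002] grip 13.6
```

Converted, 4 mm / 600 = 0.0067, 3 mm / 600 = 0.005.

send_rows(
  rows=[
    {"claw":5,"slide":[0,0,0.0017],"spin":0},
    {"claw":5,"slide":[0,0,0.0033],"spin":0},
    {"claw":5,"slide":[0,0,0.005],"spin":0},
    {"claw":5,"slide":[0,0,0.0067],"spin":0},
    {"claw":5,"slide":[0,0,0.0067],"spin":0},
  ],
)

```text
time_s: 17.87
ee_pos: [0.5186, 0.1097, 0.131]
ee_rot: [0.662, 0.749, 0.001, 0.001]
ft_force: [-0.2, -4.4, 7.0]
gripper_width: 0.16
grip_force: 60.0
```

```bash
python3 -c "
from h import *
where();hookv()"
```

```text
t 17.87 rack x,y,z mm [-41.6  -1.4 131. ] ydeg 7.07 F rack [-4.4  0.8  7. ] M [-0.93 -0.11 -0.01] zax [ 0.0021 -0.0003] grip 13.9
rear v 173.47 hook inner edges 259.55 358.0
```

Converted, 5 mm / 600 = 0.0083, 4 mm / 600 = 0.0067.

send_rows(
  rows=[
    {"claw":5,"slide":[0,-0.0007,0.0017],"spin":0},
    {"claw":5,"slide":[0,-0.0007,0.0033],"spin":0},
    {"claw":5,"slide":[0,-0.0007,0.005],"spin":0},
    {"claw":5,"slide":[0,-0.0007,0.0067],"spin":0},
    {"claw":5,"slide":[0,-0.0007,0.0083],"spin":0},
    {"claw":5,"slide":[0,-0.0007,0.0083],"spin":0},
  ],
)

```text
time_s: 18.57
ee_pos: [0.5171, 0.1096, 0.1247]
ee_rot: [0.662, 0.749, -0.0, -0.0]
ft_force: [2.5, -4.4, -2.7]
gripper_width: 0.155
grip_force: 60.0
```

```bash
python3 -c "
from h import *
where()"
```

```text
t 18.57 rack x,y,z mm [-4.150e+01  1.000e-01  1.247e+02] ydeg 7.09 F rack [-4.7 -2.  -2.7] M [-1.28 -0.83 -0.08] zax [-0.0004 -0.0003] grip 13.5
```

Converted, 2 mm / 600 = 0.0033, 1 mm / 600 = 0.0017.

send_rows(
  rows=[
    {"claw":5,"slide":[0,0,0.0017],"spin":0},
    {"claw":5,"slide":[0,0,0.0033],"spin":0},
    {"claw":5,"slide":[0,0,0.0033],"spin":0},
  ],
)

```text
time_s: 18.82
ee_pos: [0.5167, 0.1102, 0.1227]
ee_rot: [0.662, 0.75, -0.0, -0.0]
ft_force: [2.3, -3.0, -5.4]
gripper_width: 0.157
grip_force: 60.0
```

Converted, 1 mm / 600 = 0.0017, 0.6 mm / 600 = 0.001.

send_rows(
  rows=[
    {"claw":5,"slide":[0,0,0.001],"spin":0},
    {"claw":5,"slide":[0,0,0.0017],"spin":0},
    {"claw":5,"slide":[0,0,0.0017],"spin":0},
  ],
)

```text
time_s: 19.07
ee_pos: [0.5168, 0.1102, 0.1219]
ee_rot: [0.662, 0.75, -0.0, -0.0]
ft_force: [0.2, -2.4, -4.0]
gripper_width: 0.158
grip_force: 60.0
```

```bash
python3 -c "
from h import *
where()"
```

```text
t 19.07 rack x,y,z mm [-40.9   0.3 121.9] ydeg 7.12 F rack [-2.4  0.1 -4. ] M [-0.56 -0.09  0.18] zax [-0.0008  0.0002] grip 13.8
```

Converted, 1 mm / 600 = 0.0017, 0.5 mm / 600 = 0.0008.

send_rows(
  rows=[
    {"claw":5,"slide":[0,0,0.0008],"spin":0},
    {"claw":5,"slide":[0,0,0.0017],"spin":0},
    {"claw":5,"slide":[0,0,0.0017],"spin":0},
  ],
)

```text
time_s: 19.32
ee_pos: [0.5169, 0.1102, 0.1215]
ee_rot: [0.662, 0.75, -0.0, -0.0]
ft_force: [-2.8, -3.8, 2.7]
gripper_width: 0.157
grip_force: 60.0
```

Converted, 0.8 mm / 600 = 0.0013, 0.5 mm / 600 = 0.0008.

send_rows(
  rows=[
    {"claw":5,"slide":[0,0,0.0008],"spin":0},
    {"claw":5,"slide":[0,0,0.0013],"spin":0},
    {"claw":5,"slide":[0,0,0.0013],"spin":0},
  ],
)

```text
time_s: 19.57
ee_pos: [0.517, 0.1102, 0.1214]
ee_rot: [0.662, 0.75, -0.0, 0.0]
ft_force: [-6.4, -4.2, 10.8]
gripper_width: 0.157
grip_force: 60.0
```

```bash
python3 -c "
from h import *
where()"
```

```text
t 19.57 rack x,y,z mm [-40.9   0.  121.4] ydeg 7.11 F rack [-3.4  6.9 10.8] M [-0.54  1.5   0.22] zax [-0.     -0.0003] grip 13.6
```

The bracket is seated at exactly the predicted height, with 15 N on the sill. Next is a gentle lift test of the catch.

Converted, -4.5 mm / 600 = -0.0075, -1.5 mm / 600 = -0.0025.

send_rows(
  rows=[
    {"claw":5,"slide":[0,0,-0.0025],"spin":0},
    {"claw":5,"slide":[0,0,-0.005],"spin":0},
    {"claw":5,"slide":[0,0,-0.0075],"spin":0},
    {"claw":5,"slide":[0,0,-0.0075],"spin":0},
  ],
)

```text
time_s: 19.9
ee_pos: [0.5169, 0.1101, 0.1238]
ee_rot: [0.662, 0.75, 0.0, -0.0]
ft_force: [4.4, 0.2, -15.8]
gripper_width: 0.155
grip_force: 60.0
```

```bash
python3 -c "
from h import *
where()"
```

```text
t 19.9 rack x,y,z mm [-41.    0.2 123.8] ydeg 7.12 F rack [ -0.4  -4.4 -15.8] M [-0.1  -1.16  0.03] zax [-0.0006  0.0007] grip 13.5
```

The lift is blocked after 2.3 mm, so the catch has snapped. I'll push back home, then release and retreat upward.

Converted, 3.6 mm / 600 = 0.006, 3.4 mm / 600 = 0.0057.

send_rows(
  rows=[
    {"claw":5,"slide":[0,0,0.0033],"spin":0},
    {"claw":5,"slide":[0,0,0.006],"spin":0},
    {"claw":5,"slide":[0,0,0.006],"spin":0},
    {"claw":12,"slide":[0,0,0.0057],"spin":0},
    {"claw":18,"slide":[0,0,0.0057],"spin":0},
    {"claw":24,"slide":[0,0,0.0057],"spin":0},
    {"claw":36,"slide":[0,0,0.0057],"spin":0},
    {"claw":36,"slide":[0,0,0.0057],"spin":0},
    {"claw":36,"slide":[0,0,0.0057],"spin":0},
    {"claw":36,"slide":[0,0,0.0057],"spin":0},
  ],
)

```text
time_s: 20.73
ee_pos: [0.5172, 0.1101, 0.1216]
ee_rot: [0.662, 0.75, 0.0, 0.0]
ft_force: [-0.7, -0.1, -0.3]
gripper_width: 0.399
grip_force: 0.0
```

Converted, -120 mm / 600 = -0.2, -105 mm / 600 = -0.175.

send_rows(
  rows=[
    {"claw":36,"slide":[0,0,-0.0167],"spin":0},
    {"claw":36,"slide":[0,0,-0.05],"spin":0},
    {"claw":36,"slide":[0,0,-0.0917],"spin":0},
    {"claw":36,"slide":[-0.0167,0,-0.1333],"spin":0},
    {"claw":36,"slide":[-0.075,0,-0.175],"spin":0},
    {"claw":36,"slide":[-0.1333,0,-0.2],"spin":0},
    {"claw":36,"slide":[-0.1333,0,-0.2],"spin":0},
    {"claw":36,"slide":[-0.1333,0,-0.2],"spin":0},
  ],
)

```text
time_s: 21.4
ee_pos: [0.5279, 0.0283, 0.2431]
ee_rot: [0.664, 0.748, 0.001, 0.001]
ft_force: [-0.9, 0.0, 0.4]
gripper_width: 0.417
grip_force: 0.0
```

```bash
python3 - <<'E'
from h import *
where()
w=camera("wrist")["image"];s=camera("scene")["image"]
v=np.zeros((600,800,3),np.uint8);v[:400,:640]=w
v[300:600,400:800]=cv2.resize(np.clip(s[140:290,330:530].astype(float)*1.5,0,255).astype(np.uint8),None,fx=2,fy=2,interpolation=cv2.INTER_CUBIC)
cv2.imwrite("pics/v7.png",v)
E
```

```text
t 21.4 rack x,y,z mm [-123.5   -0.6  243.1] ydeg 6.85 F rack [0.2 0.9 0.4] M [-0.03 -0.13 -0.07] zax [ 0.0024 -0.0005] grip 36.3
```

View pics/v7.png

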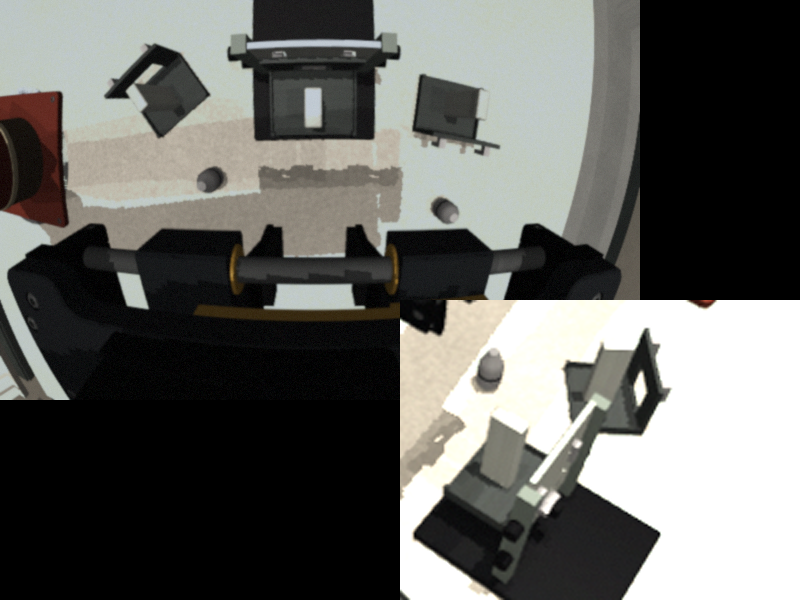

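The bracket hangs square on the panel with its fin at (313,107). Its hooks are in the top slots near (279,54) and (349,54), the objectives are upright, and the gripper is clear.

```bash
python3 -c "
from cell import *
print(sign_off())"
```

```text
the job is handed in; nothing more can be done
None
```

The bracket hangs upright and locked in the top slots: a gentle lift test was blocked by the catch after 2.3 mm. I then pushed it back home, let go and backed the gripper clear. The objectives still stand, nothing went near the slide box, and I handed the job in at about 21 s.

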